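# Bring a seed dish under the inspection lens

### The job

Set the petri dish with the seeds in the nest of the rail carrier, swing the hold-down bail flat over it, then push the carrier along its rail to the next station, under the lens, so that it drops into the detent there. Then turn the knob on the column until the lens arm's pointer lines up with the nose of the index tab on the scale. Move the lens arm only with its knob, leave the tab where it is set, and do not disturb the other things on the desk.

Things in the scene. Friction and masses are not known exactly. Their poses are not given: they have to be found in the camera images.
- seed_dish: shallow round clear petri dish holding dark seeds, 60 mm diameter, 13 mm high, 22 g, upright on the desk, left or right of the rail bed; origin at the centre of its underside, z up
- empty_dish: a like petri dish of the same size without seeds, on the desk at the other side of the rail bed; not wanted; origin at the centre of its underside
- rail_bed: fixed inspection rail: base plate 454 mm long (own y -262 to +192 mm), 90 mm wide (x), end blocks 36 mm high, two shafts and a steel detent bar with three cross slots (stations) at y = -140, 0 and +140 mm. A 30 mm column behind (x = 71 mm, y = 0) carries the lens arm and knob. Origin on the desk under the middle station; x away from the robot, y along the rail to the robot's left, z up
- carrier (a joint): position of the carrier along the rail (m), growing to +y of rail_bed: 0 = load detent (start), 0.14 = detent of the next station, under the lens, 0.28 = last station. A sprung ball drops into the slots and draws the carrier in from about 5 mm either side; pushing it out of a detent takes about 6 to 8 N
- nest (a point): centre of the dish nest on top of the carrier's deck (84 mm wide, reaching 45 mm ahead (+y) and 125 mm behind; top 46 mm above the desk; axes as rail_bed). The dish stands flat here between four conical-topped pins, 8 mm thick and 8 mm high, at 25.8 mm to either side in x and y (2.5 mm play), with room for fingers between the pins
- carrier_handle (a point): middle of the top bar of the carrier's handle, an upright loop of 10 mm round bar, 62 mm wide across the rail; the bar's axis is 38 mm above the deck and 112 mm behind the nest (-y). Push on it from the -y side or grip the bar
- bail (a joint): angle (rad) of the hold-down bail, a U of 5 mm wire 48 mm wide hinged on the carrier between nest and handle: 0 = closed, flat over the dish (1.5 mm above its rim); about 2 = open, leaning back towards the handle. It stays where it is left
- bail_hinge (a point): middle of the bail's hinge axis (along x of rail_bed), 48 mm behind the nest (-y) and 17 mm above the deck
- bail_bar (a point): middle of the bail's cross bar, 63 mm from the hinge axis; a flat tab 26 mm wide and 10 mm long continues beyond it. Open, the bar stands about 75 mm above the deck; closed, it lies 15 mm ahead (+y) of the nest centre and 17 mm above the deck
- view_station (a point): where the nest centre is when the carrier is in the detent under the lens (middle station, deck height)
- lens_arm: steel arm that slides along x in the housing (46 x 50 mm, 166 to 199 mm high) on the column, driven by the knob; origin in the arm above the lens centre, 182 mm above the desk. The lens head, 64 mm diameter, hangs below, its underside 140 mm above the desk. Do not push on it
- knob (a joint): angle (rad) of the knob, 0 at the start, growing clockwise as seen from above up to 4.9; each rad moves the lens arm and its pointer 10 mm towards the robot (-x of rail_bed)
- knob_grip (a point): on the upright axis of the round fluted knob on the housing (40 mm diameter, 28 mm high, its top 231 mm above the desk), 13 mm below its top: height to grip; turning takes about 0.07 N m
- pointer (a point): tip of the dark pointer blade, which is fixed to the lens arm and lies over the scale bar (82 x 18 mm, top 189 mm above the desk, along x) on the +y side of the arm; axes as rail_bed
- index_nose (a point): tip of the nose of the index tab, a 14 mm wide clip on the outer (+y) edge of the scale bar, set 12 to 30 mm nearer to the robot than the pointer at the start; axes as rail_bed. It slides if pushed: leave it alone
- eraser: black board eraser, 36 x 108 x 32 mm, bystander; origin under its centre
- pen: marker pen, 17 x 135 x 16 mm, lying behind the rail, bystander; origin under its centre
- carton: small carton, 42 x 66 x 38 mm, bystander; origin under its centre
- jar: lidded sample jar, 48 mm diameter, 67 mm high, bystander; origin under its centre

How it is judged (in metres and radians):
On the way, in this order (a step that is already met when the one before it is completed fails the run):
1. the seed dish stands flat in the nest of the carrier at the load station (horizontal distance between seed_dish and nest below 0.005 m and z of seed_dish in the frame of nest between -0.004 and 0.004 m and angle between seed_dish's own z axis and vertical below 0.1 rad and value of joint carrier below 0.02 m), for 0.2 s.
2. the bail is closed over the dish (all of step 1 and value of joint bail below 0.1 rad), for 0.2 s.
3. the carrier, with the dish held in it, is in the detent of the next station (horizontal distance between seed_dish and nest below 0.005 m and z of seed_dish in the frame of nest between -0.004 and 0.004 m and angle between seed_dish's own z axis and vertical below 0.1 rad and value of joint bail below 0.1 rad and value of joint carrier between 0.136 and 0.144 m), for 0.2 s.
4. the pointer is lined up with the index tab (x of pointer in the frame of index_nose between -0.0025 and 0.0025 m), for 0.2 s.
At the end, for the whole second after the job is handed in: The seed dish stands flat in the carrier's nest (within 5 mm, tilt under 0.1 rad), the bail is closed over it (under 0.1 rad), the carrier rests in the detent under the lens (0.14 m, within 4 mm) and the lens arm's pointer is within 2.5 mm of the index tab's nose along the scale (all of step 3 and all of step 4 and linear speed of seed_dish below 0.02 m/s); the robot touches nothing.
It fails at once if the lens arm is pushed or struck (over 5 N) (contact force between anything else and lens_arm above 5 N).
It fails at once if the index tab is shifted by more than 4 mm (distance of index_nose from where it was at the start of the episode above 0.004 m).
It fails at once if the empty dish, eraser, pen, carton or jar is moved by more than 30 mm (distance of any of empty_dish, eraser, pen, carton, jar from where it was at the start of the episode above 0.03 m).
It also fails if it takes over 72 s, if anything falls off the work surface, if the arm or the gripper's body presses on something with over 40 N, if the wrist force passes 120 N, or if a joint passes its speed limit or range.

### The arm

A 6-joint arm with a two-finger parallel gripper is mounted at the origin on a cart in front of the work surface, level with it; the furniture and walls round the work are solid. World frame = base frame: x ahead of the robot, y to its left, z up, the work surface at z = 0. Lengths are in m, angles in degrees, forces in N, time in s.
With the tool pointing down it reaches from about 0.425 to 0.95 m from the base axis. Payload 14.7 kg.
Tool frame: the origin (TCP) lies at the very end of the fingers, on their centre line; the grasp point (between the pads) lies 19 mm behind it (bot.pinch_z is the distance from the TCP to the grasp point, in m); z points along the fingers, y is the direction in which the jaws open and shut (so a half turn about z gives the same grasp; the last joint's range is limited). The gripper opens to 85 mm and grips with 20 to 120 N. Pads are 22 mm wide; open, the fingers measure 114 mm over their backs; the gripper's body (76 mm by 85 mm) begins 54 mm behind the grasp point. The pads swing forward as they close: fully open they stand 13 mm farther back than shut.
Start: joints at [-72.284, 27.513, 91.461, -0, 61.026, -2.67], TCP at [0.226, -0.609, 0.231] pointing down, gripper open.
Joint ranges: [-157.49, 157.49], [-46.99, 117.5], [13.45, 153.17], [-89.5, 269.5], [5.16, 153.95], [-167.48, 167.48]. Speed limits (degrees/s): [108.29, 108.29, 136.94, 172.46, 172.46, 172.46].

### API

Orientations are given as a 3x3 rotation matrix whose columns are the frame's x, y, z axes.
In Python, from plant import bot gives the robot as it stands. The module is installed in compiled form; this text tells all that it offers.
- The arm moves only by the tool play_rows, never from a script. Its argument "motion" is a list of rows, each an object with "gripper": the closure in counts, from 0 (fully open) to 255 (shut); "slide": the shift along the tool's x, y, z in mm, a list of three; "spin": the turn about the tool's z in rad. A call has exactly 10 rows; each row is the pose to reach, as a shift and turn from the pose measured when the call began, along the tool's axes at that moment; what a row does not reach only later rows make up. A row lasts 1/10 s, in which the tool goes at most 50 mm and 8.59 degrees, less where a joint would pass 70% of its speed; a pose out of reach is approached as far as the arm can. A call with a gripper value outside its range is refused whole. The fingers move at their own pace and stop on an object; "grip_force" is the grip in N (left out, the last holds). Time passes only in rows, so rows that repeat a pose let the fingers close, or fill a call up. It gives the time, the measured TCP pose, the force and the opening at its end, in the units of the state.
- bot.get_obs(): the state, without advancing time (a new reading comes with each control period).
- bot.camera(name): name is "scene" or "top" or "wrist"; returns the picture (420x560x3 uint8, red, green, blue); there is no depth.
- bot.camera_params(name): a dict with "fx", "fy", "cx", "cy" (pixels), "R" (3x3) and "t" (3): a world point X has camera coordinates R X + t; the wrist camera has in their place "hand_eye" (4x4, takes a point from camera to tool coordinates, whose origin is the TCP and whose axes are the flange's). Camera axes: x right, y down, z forward; pixel columns grow to the right and rows downward; lengths in m; the calibration is good to about 2 mm. A picture is of the moment at which its call begins: read the wrist's pose just before it. camera_params takes no time and is no camera call.
- bot.sign_off(): hands the job in, once; it reports no verdict.
The state is a dict: "t": time; "joint_positions": joint angles; "qd": joint speeds; "joint_efforts": joint torques, N m; "position": TCP position; "ee_rot": TCP orientation; "force": force on the tool from outside, world axes, zero at the start; "moment": the same for the moment, N m; "width": finger opening in m.
Only numpy, scipy, OpenCV 4.12 (cv2) and the standard library are available. Lean on these libraries where they do the work, as an engineer would, in place of code of your own. Each camera call takes 0.05 s, during which the arm holds its last target. There are 200 camera calls.

## Working session

There is one attempt and no reset: what is moved stays moved. The work goes in short steps, Python scripts to look and compute and a tool call to move; the robot and the scene stay as the last step left them, time stands still between calls to the robot, and variables do not carry over. Pictures are saved under pics/ and viewed, about 8 in all and at most 12, crops included, and the job is handed in when it is done.

Besides the shell and the picture viewer there is one more tool, called after "Request:" as name([rows], argument=value, ...), one row to a line, values as JSON. play_rows: Moves the arm, as the interface text tells. Its arguments: {"type":"object","properties":{"motion":{"type":"array","items":{"type":"object","properties":{"gripper":{"type":"number"},"slide":{"type":"array","items":{"type":"number"}},"spin":{"type":"number"}}}},"grip_force":{"type":"number"}},"required":["motion"]}

```bash
mkdir -p pics; python3 - <<'E'
from plant import bot
import cv2,numpy as np
o=bot.get_obs();print(o)
for n in("scene","top","wrist"):
    p=bot.camera_params(n);print(n,p)
    im=bot.camera(n);cv2.imwrite(f"pics/{n}0.png",im[:,:,::-1])
a=[cv2.imread(f"pics/{n}0.png") for n in("scene","top")]
print(bot.pinch_z)
E
```

```text
{'t': 0.0, 'joint_positions': array([-7.22837564e+01,  2.75512817e+01,  9.14937137e+01,  2.51888402e-03,
        6.10246411e+01, -2.66890020e+00]), 'qd': array([-0.04479458, -0.03521297,  0.10030022, -0.03777115,  0.00664134,
        0.02665137]), 'joint_efforts': array([-8.97166883e-04, -9.50650048e+01, -4.30184269e+01, -1.64723660e-04,
        1.22931812e-02,  2.08295580e-05]), 'position': array([ 0.22633535, -0.60889008,  0.23065646]), 'ee_rot': array([[ 9.37379782e-01,  3.48308820e-01, -3.33209232e-04],
       [ 3.48308967e-01, -9.37379057e-01,  1.16944830e-03],
       [ 9.49858000e-05, -1.21227695e-03, -9.99999261e-01]]), 'force': array([-0.05990525, -0.02961976, -0.06420417]), 'moment': array([ 0.01030959, -0.00455197,  0.04603643]), 'width': 0.08519951064652388}
scene {'fx': 466.4487968233067, 'fy': 466.4487968233067, 'cx': 281.3664200669967, 'cy': 209.51378563235616, 'R': array([[-0.87725753, -0.47991224,  0.01017233],
       [-0.21135861,  0.36715369, -0.90582874],
       [ 0.43098349, -0.79679509, -0.42352192]]), 't': array([0.46726971, 0.2727196 , 1.01948595])}
top {'fx': 490.9976237088629, 'fy': 490.9976237088629, 'cx': 273.03816391399323, 'cy': 212.35619925079763, 'R': array([[-0.01765324, -0.99976651, -0.01246165],
       [-0.99204498,  0.01906788, -0.12443138],
       [ 0.12463995,  0.0101659 , -0.99214996]]), 't': array([-0.01840727,  0.56455197,  1.27520454])}
wrist {'fx': 370.30747975138945, 'fy': 370.30747975138945, 'cx': 285.1786689580024, 'cy': 208.03821315046895, 'hand_eye': array([[-8.51727547e-04, -9.47838026e-01, -3.18751236e-01,
         8.11463041e-02],
       [ 9.99999636e-01, -7.88779417e-04, -3.26562221e-04,
         4.44320270e-04],
       [ 5.81036762e-05, -3.18751398e-01,  9.47838353e-01,
        -1.42102472e-01],
       [ 0.00000000e+00,  0.00000000e+00,  0.00000000e+00,
         1.00000000e+00]])}
0.0187
```

View pics/scene0.png

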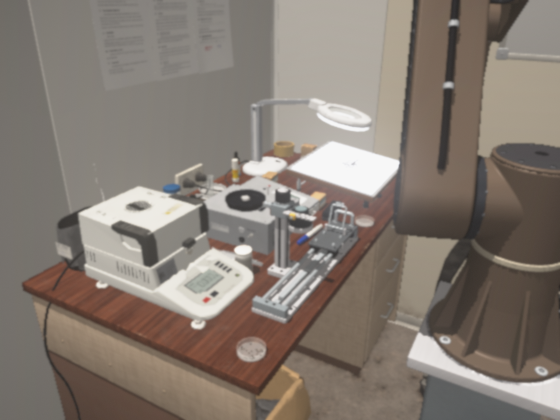

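View pics/top0.png

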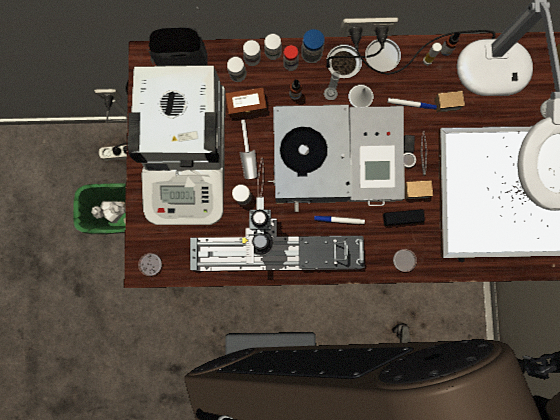

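The overview shows the rail at about (190–365, 252) in the top view, with dishes at (150,264) and (404,260). I'll zoom in on the rail and both dishes.

```bash
python3 - <<'E'
import cv2,numpy as np
t=cv2.imread("pics/top0.png")
r=cv2.resize(t[200:285,180:380],(800,340),interpolation=cv2.INTER_CUBIC)
a=cv2.resize(t[240:290,120:180],(312,260),interpolation=cv2.INTER_CUBIC)
b=cv2.resize(t[235:285,375:435],(312,260),interpolation=cv2.INTER_CUBIC)
c=np.zeros((600,800,3),np.uint8);c[:340]=r;c[340:,:312]=a;c[340:,330:642]=b
cv2.imwrite("pics/c1.png",c)
E
```

```text
(no output)
```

View pics/c1.png

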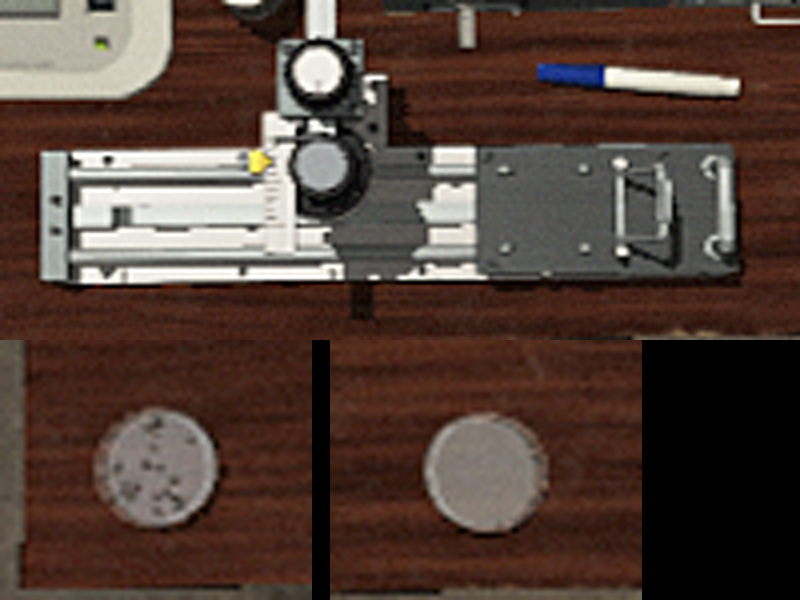

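The crop shows the seeds in the left dish, at top-view pixel ≈(150.2,264.4). The right dish is empty. The carrier pins are at about (306.3/326, 242.5/262), and the yellow index tab is at composite (258,161).

```bash
cat > h.py <<'E'
from plant import bot
import numpy as np, cv2
def cam(n,o=None):
    p=bot.camera_params(n);K=np.array([[p['fx'],0,p['cx']],[0,p['fy'],p['cy']],[0,0,1]])
    if n=="wrist":
        o=o or bot.get_obs();T=np.eye(4);T[:3,:3]=o['ee_rot'];T[:3,3]=o['position'];W=np.linalg.inv(T@p['hand_eye']);R,t=W[:3,:3],W[:3,3]
    else:R,t=np.array(p['R']),np.array(p['t'])
    return K,R,t
def back(c,uv,z):
    K,R,t=c;d=R.T@np.linalg.solve(K,[uv[0],uv[1],1.]);C=-R.T@t;return C+d*(z-C[2])/d[2]
def proj(c,X):
    K,R,t=c;q=K@(R@np.asarray(X)+t);return q[:2]/q[2]
def shot(n,name):
    o=bot.get_obs();im=bot.camera(n)[:,:,::-1].copy();cv2.imwrite(f"pics/{name}.png",im);c=cam(n,o);np.savez(f"pics/{name}.npz",K=c[0],R=c[1],t=c[2]);return im,c
def load(name):
    d=np.load(f"pics/{name}.npz");return d['K'],d['R'],d['t']
def rel(P,yaw_y=None):
    """shift in tool axes (mm) to take TCP to P"""
    o=bot.get_obs();return (o['ee_rot'].T@(np.array(P)-o['position'])*1000).round(1)
E
python3 - <<'E'
from h import *
c=cam("top")
print("seed",back(c,(150.2,264.4),.007),"empty",back(c,(403.7,260),.007))
P=[back(c,p,.054) for p in [(306.25,242.5),(326,242.5),(306.25,262),(326,262)]];print(np.array(P),"nest",np.mean(P,0))
print("endblock",back(c,(190,238),.036),back(c,(190,270.7),.036))
print("handle",back(c,(361,255),.084), "knob",back(c,(260,217.5),.231),"tab",back(c,(247.5,240),.19))
n=np.mean(P,0)
print("far plate edge L/R",back(c,(197.5,237.5),.036),back(c,(365,236.5),.046))
E
```

```text
seed [0.43247329 0.305499   0.007     ] empty [ 0.43201045 -0.37702101  0.007     ]
[[ 0.48087263 -0.11420428  0.054     ]
 [ 0.47992379 -0.16563363  0.054     ]
 [ 0.43028024 -0.11288522  0.054     ]
 [ 0.42936127 -0.16406261  0.054     ]] nest [ 0.45510948 -0.13919643  0.054     ]
endblock [0.49963366 0.19285617 0.036     ] [0.41339289 0.19256013 0.036     ]
handle [ 0.44475546 -0.25036041  0.084     ] knob [ 0.52834246 -0.00108832  0.231     ] tab [0.48074064 0.03040025 0.19      ]
far plate edge L/R [0.5005928  0.17290739 0.036     ] [ 0.49427294 -0.26908767  0.046     ]
```

```bash
cat >> h.py <<'E'
def rows(wps,grip=0,vmax=46,amax=8.4):
    """wps: list of (x,y,z,az_deg of tool x). prints slide/spin per row, relative to now"""
    o=bot.get_obs();R=o['ee_rot'];p=o['position'];az0=np.degrees(np.arctan2(R[1,0],R[0,0]));a=az0
    out=[];cur=np.array(p)
    for w in wps:
        q=np.array(w[:3]);b=w[3];n=max(1,int(np.ceil(max(np.linalg.norm(q-cur)*1000/vmax,abs(b-a)/amax)-.02)))
        for i in range(1,n+1):
            s=R.T@(cur+(q-cur)*i/n-p)*1000;out.append((s.round(0 if vmax>20 else 1).tolist(),round(-np.radians(a+(b-a)*i/n-az0),3)))
        cur,a=q,b
    print(len(out),"rows az0",az0.round(2))
    for r in out:print(r)
E
python3 -c "
from h import *
rows([(.46,-.3,.36,56),(.47,0,.36,80),(.435,.305,.25,90)])"
```

```text
24 rows az0 20.39
([36.0, -23.0, -14.0], np.float64(-0.069))
([73.0, -46.0, -29.0], np.float64(-0.138))
([109.0, -69.0, -43.0], np.float64(-0.207))
([145.0, -93.0, -57.0], np.float64(-0.276))
([181.0, -116.0, -72.0], np.float64(-0.345))
([218.0, -139.0, -86.0], np.float64(-0.414))
([254.0, -162.0, -100.0], np.float64(-0.483))
([290.0, -185.0, -115.0], np.float64(-0.553))
([327.0, -208.0, -129.0], np.float64(-0.622))
([343.0, -248.0, -129.0], np.float64(-0.681))
([359.0, -288.0, -129.0], np.float64(-0.741))
([375.0, -327.0, -129.0], np.float64(-0.801))
([392.0, -367.0, -129.0], np.float64(-0.861))
([408.0, -407.0, -129.0], np.float64(-0.921))
([424.0, -446.0, -129.0], np.float64(-0.981))
([441.0, -486.0, -129.0], np.float64(-1.04))
([450.0, -523.0, -115.0], np.float64(-1.062))
([459.0, -561.0, -101.0], np.float64(-1.084))
([468.0, -598.0, -87.0], np.float64(-1.106))
([477.0, -635.0, -74.0], np.float64(-1.128))
([486.0, -672.0, -60.0], np.float64(-1.15))
([496.0, -710.0, -46.0], np.float64(-1.171))
([505.0, -747.0, -32.0], np.float64(-1.193))
([514.0, -784.0, -18.0], np.float64(-1.215))
```

Request:
play_rows([
  {"gripper": 0, "slide": [36, -23, -14], "spin": -0.069},
  {"gripper": 0, "slide": [73, -46, -29], "spin": -0.138},
  {"gripper": 0, "slide": [109, -69, -43], "spin": -0.207},
  {"gripper": 0, "slide": [145, -93, -57], "spin": -0.276},
  {"gripper": 0, "slide": [181, -116, -72], "spin": -0.345},
  {"gripper": 0, "slide": [218, -139, -86], "spin": -0.414},
  {"gripper": 0, "slide": [254, -162, -100], "spin": -0.483},
  {"gripper": 0, "slide": [290, -185, -115], "spin": -0.553},
  {"gripper": 0, "slide": [327, -208, -129], "spin": -0.622},
  {"gripper": 0, "slide": [343, -248, -129], "spin": -0.681},
], grip_force=25)

```text
t: 1.15
position: [0.4645, -0.2565, 0.3615]
ee_rot: [[0.506, 0.862, 0.003], [0.862, -0.506, -0.001], [0.001, 0.003, -1.0]]
force: [1.6, -0.0, 0.2]
width: 0.0855
```

```bash
python3 -c "
from h import *
shot('wrist','w1')
rows([(.46,-.21,.36,85),(.47,0,.36,88),(.435,.305,.25,90)])"
```

```text
16 rows az0 59.88
([11.0, -7.0, 0.0], np.float64(-0.146))
([23.0, -15.0, 1.0], np.float64(-0.292))
([34.0, -22.0, 1.0], np.float64(-0.438))
([71.0, -42.0, 1.0], np.float64(-0.449))
([108.0, -61.0, 1.0], np.float64(-0.459))
([146.0, -80.0, 1.0], np.float64(-0.47))
([183.0, -100.0, 1.0], np.float64(-0.48))
([220.0, -119.0, 1.0], np.float64(-0.491))
([251.0, -142.0, 15.0], np.float64(-0.495))
([282.0, -165.0, 29.0], np.float64(-0.5))
([313.0, -188.0, 43.0], np.float64(-0.504))
([343.0, -211.0, 57.0], np.float64(-0.508))
([374.0, -234.0, 71.0], np.float64(-0.513))
([405.0, -257.0, 85.0], np.float64(-0.517))
([436.0, -279.0, 99.0], np.float64(-0.521))
([466.0, -302.0, 112.0], np.float64(-0.526))
```

Request:
play_rows([
  {"gripper": 0, "slide": [34, -22, 1], "spin": -0.14},
  {"gripper": 0, "slide": [71, -42, 1], "spin": -0.28},
  {"gripper": 0, "slide": [108, -61, 1], "spin": -0.42},
  {"gripper": 0, "slide": [146, -80, 1], "spin": -0.47},
  {"gripper": 0, "slide": [183, -100, 1], "spin": -0.48},
  {"gripper": 0, "slide": [220, -119, 1], "spin": -0.491},
  {"gripper": 0, "slide": [251, -142, 15], "spin": -0.495},
  {"gripper": 0, "slide": [282, -165, 29], "spin": -0.5},
  {"gripper": 0, "slide": [313, -188, 43], "spin": -0.504},
  {"gripper": 0, "slide": [343, -211, 57], "spin": -0.508},
])

```text
t: 2.2
position: [0.4515, 0.1538, 0.3044]
ee_rot: [[0.018, 1.0, 0.001], [1.0, -0.018, 0.003], [0.003, 0.001, -1.0]]
force: [1.1, -0.5, -0.3]
width: 0.085
```

```bash
python3 -c "
from h import *
rows([(.433,.305,.16,90)])"
```

```text
5 rows az0 88.99
([30.0, -4.0, 29.0], np.float64(-0.004))
([60.0, -9.0, 58.0], np.float64(-0.007))
([90.0, -13.0, 87.0], np.float64(-0.011))
([120.0, -17.0, 116.0], np.float64(-0.014))
([150.0, -21.0, 145.0], np.float64(-0.018))
```

Request:
play_rows([
  {"gripper": 0, "slide": [40, -5, 30], "spin": -0.004},
  {"gripper": 0, "slide": [75, -10, 60], "spin": -0.007},
  {"gripper": 0, "slide": [110, -14, 90], "spin": -0.011},
  {"gripper": 0, "slide": [140, -19, 120], "spin": -0.018},
  {"gripper": 0, "slide": [150, -21, 145], "spin": -0.018},
  {"gripper": 0, "slide": [150, -21, 145], "spin": -0.018},
  {"gripper": 0, "slide": [150, -21, 145], "spin": -0.018},
  {"gripper": 0, "slide": [150, -21, 145], "spin": -0.018},
  {"gripper": 0, "slide": [150, -21, 145], "spin": -0.018},
  {"gripper": 0, "slide": [150, -21, 145], "spin": -0.018},
])

```text
t: 3.2
position: [0.4339, 0.3043, 0.1609]
ee_rot: [[0.001, 1.0, 0.002], [1.0, -0.001, 0.004], [0.004, 0.002, -1.0]]
force: [-0.3, 0.5, 0.4]
width: 0.0849
```

```bash
python3 -c "
from h import *
im,c=shot('wrist','w2');print(bot.get_obs()['position'],proj(c,(.4325,.3055,0)))
a=cv2.imread('pics/w1.png')
o=np.vstack([cv2.resize(im,(400,300)),cv2.resize(a,(400,300))])
o=np.hstack([o,o*0]);x=cv2.resize(a,(800,600));
cv2.imwrite('pics/c2.png',im)
g=[proj(c,(.4325+.03*np.cos(t),.3055+.03*np.sin(t),.0)) for t in np.linspace(0,6.28,60)]
im=cv2.polylines(im,[np.int32(np.round(g))],True,(0,255,0),1);cv2.imwrite('pics/c2.png',im)"
```

```text
[0.43386103 0.30430768 0.16071461] [283.93488008 184.29301969]
```

View pics/c2.png

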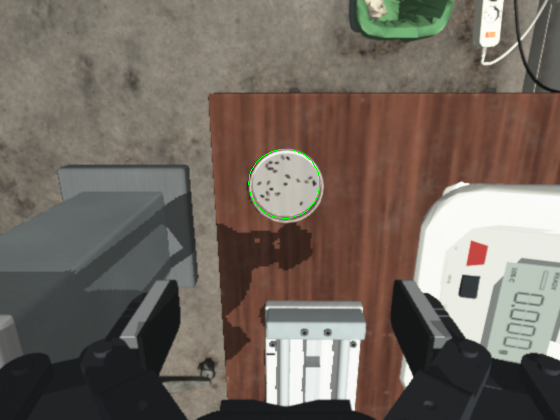

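View pics/w1.png

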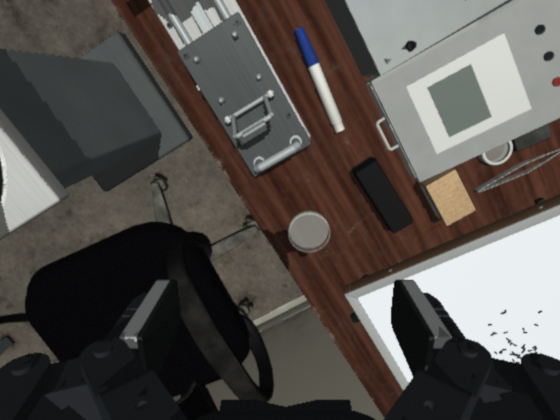

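Both views are clear. The dish circle sits at about (286,185), within 2 mm of my prediction, and the carrier pins are visible in w1.

```bash
python3 -c "
from h import *
im=cv2.imread('pics/w2.png');c=load('w2')
m=cv2.GaussianBlur(cv2.cvtColor(im,cv2.COLOR_BGR2GRAY),(3,3),0)
h=cv2.HoughCircles(m[130:250,220:350],cv2.HOUGH_GRADIENT,1.0,60,param1=120,param2=20,minRadius=30,maxRadius=45);print(h)
x,y,r=h[0,0];print(back(c,(x+220,y+130),.013))
a=cv2.cvtColor(cv2.imread('pics/w1.png'),cv2.COLOR_BGR2GRAY);c=load('w1')
P=[]
for dx in(.026,-.026):
  for dy in(.026,-.026):
    u,v=np.round(proj(c,(.455+dx,-.139+dy,.054))).astype(int)
    w=a[max(v-10,0):v+11,u-10:u+11].astype(float);_,_,_,k=cv2.minMaxLoc(cv2.GaussianBlur(w,(3,3),0))
    q=(u-10+k[0],max(v-10,0)+k[1]);P.append(back(c,q,.054));print((u,v),q,P[-1])
print(np.mean(P,0))
rows([(.433,.3055,.003,90)])
"
```

```text
[[[65.5 55.5 36.9]]]
[0.43378108 0.30790036 0.013     ]
(np.int64(232), np.int64(35)) (np.int64(234), np.int64(34)) [ 0.4837433 -0.1132499  0.054    ]
(np.int64(257), np.int64(78)) (np.int64(258), np.int64(76)) [ 0.48355988 -0.16390554  0.054     ]
(np.int64(193), np.int64(61)) (np.int64(195), np.int64(59)) [ 0.43184446 -0.11255133  0.054     ]
(np.int64(219), np.int64(102)) (np.int64(220), np.int64(100)) [ 0.43147615 -0.16386873  0.054     ]
[ 0.45765595 -0.13839387  0.054     ]
4 rows az0 89.97
([0.0, -0.0, 39.0], np.float64(-0.0))
([0.0, -1.0, 79.0], np.float64(-0.0))
([0.0, -1.0, 118.0], np.float64(-0.0))
([1.0, -1.0, 158.0], np.float64(-0.0))
```

Request:
play_rows([
  {"gripper": 0, "slide": [2, -1, 40], "spin": 0},
  {"gripper": 0, "slide": [2, -1, 80], "spin": 0},
  {"gripper": 0, "slide": [2, -1, 120], "spin": 0},
  {"gripper": 0, "slide": [2, -1, 145], "spin": 0},
  {"gripper": 0, "slide": [2, -1, 157], "spin": 0},
  {"gripper": 0, "slide": [2, -1, 158], "spin": 0},
  {"gripper": 130, "slide": [2, -1, 158], "spin": 0},
  {"gripper": 130, "slide": [2, -1, 158], "spin": 0},
  {"gripper": 130, "slide": [2, -1, 158], "spin": 0},
  {"gripper": 130, "slide": [2, -1, 158], "spin": 0},
], grip_force=25)

```text
t: 4.25
position: [0.434, 0.3075, 0.0045]
ee_rot: [[0.0, 1.0, 0.004], [1.0, -0.0, 0.005], [0.005, 0.004, -1.0]]
force: [-1.6, -1.2, 9.8]
width: 0.0579
```

Request:
play_rows([
  {"gripper": 130, "slide": [0, 0, 0], "spin": 0},
  {"gripper": 130, "slide": [0, 0, 0], "spin": 0},
  {"gripper": 130, "slide": [0, 0, 0], "spin": 0},
  {"gripper": 130, "slide": [0, 0, -10], "spin": 0},
  {"gripper": 130, "slide": [0, 0, -20], "spin": 0},
  {"gripper": 130, "slide": [0, 0, -45], "spin": 0},
  {"gripper": 130, "slide": [0, 0, -80], "spin": 0},
  {"gripper": 130, "slide": [0, 0, -120], "spin": 0},
  {"gripper": 130, "slide": [0, 0, -160], "spin": 0},
  {"gripper": 130, "slide": [0, 0, -200], "spin": 0},
])

```text
t: 5.25
position: [0.4328, 0.3062, 0.2071]
ee_rot: [[0.0, 1.0, 0.005], [1.0, -0.0, 0.006], [0.006, 0.005, -1.0]]
force: [0.6, 0.0, -0.5]
width: 0.0575
```

```bash
python3 -c "
from h import *
im,c=shot('wrist','w3');o=bot.get_obs();print(o['position'],o['width'])
rows([(.45,.18,.36,90),(.475,0,.37,90),(.456,-.1388,.25,91)])"
```

```text
[0.43527027 0.3077495  0.21309745] 0.05739044008014819
13 rows az0 89.98
([-25.0, 3.0, -30.0], np.float64(-0.0))
([-51.0, 7.0, -59.0], np.float64(-0.0))
([-76.0, 10.0, -89.0], np.float64(-0.0))
([-101.0, 13.0, -118.0], np.float64(-0.0))
([-126.0, 16.0, -148.0], np.float64(-0.0))
([-171.0, 23.0, -151.0], np.float64(-0.0))
([-216.0, 29.0, -154.0], np.float64(-0.0))
([-261.0, 35.0, -157.0], np.float64(-0.0))
([-306.0, 42.0, -159.0], np.float64(-0.0))
([-341.0, 36.0, -130.0], np.float64(-0.005))
([-376.0, 31.0, -100.0], np.float64(-0.009))
([-411.0, 26.0, -71.0], np.float64(-0.013))
([-446.0, 21.0, -41.0], np.float64(-0.018))
```

View pics/w3.png

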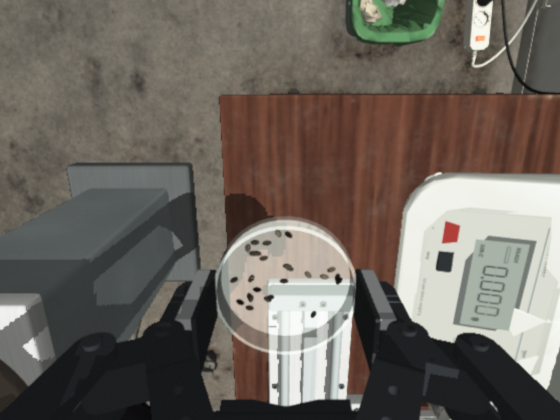

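The dish is held between the pads. Its rim spans columns 217–356 and rows ~217–352, and it sits level. Next I work out its offset in the tool frame.

```bash
python3 -c "
from h import *
p=bot.camera_params('wrist');H=p['hand_eye'];K=cam('wrist')[0]
im=cv2.imread('pics/w3.png');m=cv2.cvtColor(im,cv2.COLOR_BGR2GRAY)
for uv in [(286.5,217),(286.5,352),(217,285),(356,285),(286.5,285)]:
  d=H[:3,:3]@np.linalg.solve(K,[*uv,1]);C=H[:3,3]
  for z in(-.009,.003): print(uv,z,((C+d*(z-C[2])/d[2])*1000).round(1))
"
```

```text
(286.5, 217) -0.009 [33.  -0.3 -9. ]
(286.5, 217) 0.003 [28.6 -0.2  3. ]
(286.5, 352) -0.009 [-29.7  -0.3  -9. ]
(286.5, 352) 0.003 [-39.7  -0.2   3. ]
(217, 285) -0.009 [  3.5 -28.6  -9. ]
(217, 285) 0.003 [ -3.5 -31.1   3. ]
(356, 285) -0.009 [ 3.4 28.1 -9. ]
(356, 285) 0.003 [-3.6 30.7  3. ]
(286.5, 285) -0.009 [ 3.5 -0.3 -9. ]
(286.5, 285) 0.003 [-3.6 -0.2  3. ]
```

Request:
play_rows([
  {"gripper": 130, "slide": [-25, 3, -35], "spin": 0},
  {"gripper": 130, "slide": [-51, 7, -70], "spin": 0},
  {"gripper": 130, "slide": [-76, 10, -105], "spin": 0},
  {"gripper": 130, "slide": [-101, 13, -138], "spin": 0},
  {"gripper": 130, "slide": [-130, 16, -150], "spin": 0},
  {"gripper": 130, "slide": [-175, 23, -157], "spin": 0},
  {"gripper": 130, "slide": [-220, 29, -159], "spin": 0},
  {"gripper": 130, "slide": [-265, 35, -159], "spin": 0},
  {"gripper": 130, "slide": [-306, 42, -159], "spin": 0},
  {"gripper": 130, "slide": [-350, 38, -145], "spin": -0.005},
])

```text
t: 6.3
position: [0.4727, -0.0454, 0.3572]
ee_rot: [[-0.005, 1.0, 0.015], [1.0, 0.005, 0.009], [0.009, 0.015, -1.0]]
force: [2.2, -0.6, -0.6]
width: 0.0575
```

```bash
python3 -c "
from h import *
rows([(.4562,-.1388,.16,91)])"
```

```text
5 rows az0 90.28
([-19.0, -4.0, 39.0], np.float64(-0.003))
([-38.0, -8.0, 78.0], np.float64(-0.005))
([-57.0, -12.0, 118.0], np.float64(-0.008))
([-76.0, -16.0, 157.0], np.float64(-0.01))
([-95.0, -20.0, 196.0], np.float64(-0.013))
```

Request:
play_rows([
  {"gripper": 130, "slide": [-25, -4, 15], "spin": 0.149},
  {"gripper": 130, "slide": [-50, -8, 30], "spin": 0.298},
  {"gripper": 130, "slide": [-75, -12, 45], "spin": 0.447},
  {"gripper": 130, "slide": [-95, -16, 60], "spin": 0.596},
  {"gripper": 130, "slide": [-95, -16, 80], "spin": 0.745},
  {"gripper": 130, "slide": [-95, -16, 100], "spin": 0.894},
  {"gripper": 130, "slide": [-95, -16, 100], "spin": 1.043},
  {"gripper": 130, "slide": [-95, -16, 100], "spin": 1.192},
  {"gripper": 130, "slide": [-95, -16, 100], "spin": 1.341},
  {"gripper": 130, "slide": [-95, -16, 100], "spin": 1.49},
])

```text
t: 7.3
position: [0.4584, -0.1396, 0.2568]
ee_rot: [[0.997, 0.079, 0.015], [0.079, -0.997, 0.009], [0.016, -0.008, -1.0]]
force: [-1.0, 0.3, -0.6]
width: 0.0573
```

Request:
play_rows([
  {"gripper": 130, "slide": [0, 0, 0], "spin": 0.149},
  {"gripper": 130, "slide": [0, 0, 0], "spin": 0.298},
  {"gripper": 130, "slide": [0, 0, 0], "spin": 0.447},
  {"gripper": 130, "slide": [0, 0, 0], "spin": 0.596},
  {"gripper": 130, "slide": [0, 0, 0], "spin": 0.745},
  {"gripper": 130, "slide": [0, 0, 0], "spin": 0.894},
  {"gripper": 130, "slide": [0, 0, 0], "spin": 1.043},
  {"gripper": 130, "slide": [0, 0, 0], "spin": 1.192},
  {"gripper": 130, "slide": [0, 0, 0], "spin": 1.341},
  {"gripper": 130, "slide": [0, 0, 0], "spin": 1.49},
])

```text
t: 8.3
position: [0.4581, -0.1395, 0.2576]
ee_rot: [[0.154, -0.988, 0.016], [-0.988, -0.153, 0.009], [-0.006, -0.017, -1.0]]
force: [0.7, -0.1, 0.0]
width: 0.0573
```

```bash
python3 -c "
from h import *
print(bot.get_obs()['position'])
rows([(.4565,-.1388,.15,-89)])"
```

```text
[ 0.45810266 -0.1394509   0.25759655]
3 rows az0 -81.17
([-0.0, 1.0, 36.0], np.float64(0.046))
([-0.0, 2.0, 72.0], np.float64(0.091))
([-0.0, 3.0, 108.0], np.float64(0.137))
```

Request:
play_rows([
  {"gripper": 130, "slide": [0, 1, 36], "spin": 0.1},
  {"gripper": 130, "slide": [0, 2, 72], "spin": 0.137},
  {"gripper": 130, "slide": [0, 3, 108], "spin": 0.137},
  {"gripper": 130, "slide": [0, 3, 120], "spin": 0.137},
  {"gripper": 130, "slide": [0, 3, 130], "spin": 0.137},
  {"gripper": 130, "slide": [0, 3, 130], "spin": 0.137},
  {"gripper": 130, "slide": [0, 3, 130], "spin": 0.137},
  {"gripper": 130, "slide": [0, 3, 130], "spin": 0.137},
  {"gripper": 130, "slide": [0, 3, 130], "spin": 0.137},
  {"gripper": 130, "slide": [0, 3, 130], "spin": 0.137},
])

```text
t: 9.3
position: [0.4575, -0.1389, 0.1281]
ee_rot: [[0.017, -1.0, 0.017], [-1.0, -0.017, 0.008], [-0.008, -0.017, -1.0]]
force: [0.7, 0.9, 0.2]
width: 0.0574
```

```bash
python3 -c "
from h import *
im,c=shot('wrist','w4');o=bot.get_obs();print(o['position'],o['ee_rot'].round(3))
for dx in(.0258,-.0258):
  for dy in(.0258,-.0258):
    q=proj(c,(.4565+dx,-.1388+dy,.054));cv2.circle(im,tuple(np.int32(np.round(q))),5,(0,255,0),1)
cv2.imwrite('pics/w4o.png',im)
rows([(.4565,-.1388,.0505,-90)])"
```

```text
[ 0.45742781 -0.13885941  0.12800186] [[ 0.017 -1.     0.017]
 [-1.    -0.017  0.008]
 [-0.008 -0.017 -1.   ]]
2 rows az0 -89.02
([0.0, 1.0, 39.0], np.float64(0.009))
([1.0, 2.0, 77.0], np.float64(0.017))
```

View pics/w4o.png

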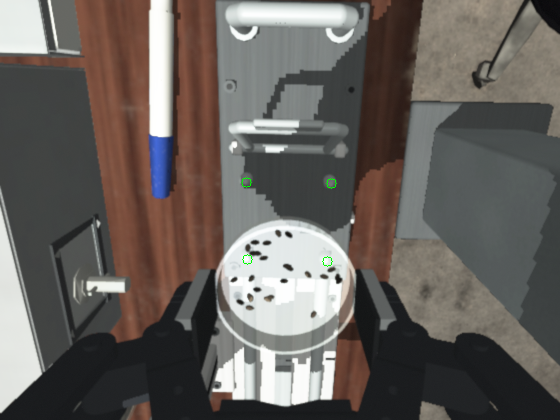

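The predicted pin marks land on the real pins at about (247,181) and (331,183), so the nest estimate holds and I can lower the dish.

Request:
play_rows([
  {"gripper": 130, "slide": [0, 1, 35], "spin": 0.01},
  {"gripper": 130, "slide": [0, 1, 55], "spin": 0.01},
  {"gripper": 130, "slide": [0, 1, 65], "spin": 0.01},
  {"gripper": 130, "slide": [0, 1, 70], "spin": 0.01},
  {"gripper": 130, "slide": [0, 1, 74], "spin": 0.01},
  {"gripper": 130, "slide": [0, 1, 77], "spin": 0.01},
  {"gripper": 130, "slide": [0, 1, 77], "spin": 0.01},
  {"gripper": 130, "slide": [0, 1, 77], "spin": 0.01},
  {"gripper": 130, "slide": [0, 1, 77], "spin": 0.01},
  {"gripper": 130, "slide": [0, 1, 77], "spin": 0.01},
])

```text
t: 10.35
position: [0.4579, -0.1383, 0.0512]
ee_rot: [[0.007, -1.0, 0.017], [-1.0, -0.007, 0.008], [-0.008, -0.017, -1.0]]
force: [1.3, 0.9, 2.0]
width: 0.0576
```

Request:
play_rows([
  {"gripper": 130, "slide": [0, 0, 1], "spin": 0},
  {"gripper": 60, "slide": [0, 0, 1], "spin": 0},
  {"gripper": 0, "slide": [0, 0, 0], "spin": 0},
  {"gripper": 0, "slide": [0, 0, 0], "spin": 0},
  {"gripper": 0, "slide": [0, 0, 0], "spin": 0},
  {"gripper": 0, "slide": [0, 0, -15], "spin": 0},
  {"gripper": 0, "slide": [0, 0, -40], "spin": 0},
  {"gripper": 0, "slide": [0, 0, -80], "spin": 0},
  {"gripper": 0, "slide": [0, 0, -120], "spin": 0},
  {"gripper": 0, "slide": [0, 0, -140], "spin": 0},
])

```text
t: 11.35
position: [0.4564, -0.1398, 0.1942]
ee_rot: [[0.007, -1.0, 0.02], [-1.0, -0.007, 0.007], [-0.007, -0.02, -1.0]]
force: [-1.0, -0.6, -0.8]
width: 0.0854
```

```bash
python3 -c "
from h import *
im,c=shot('wrist','w5');o=bot.get_obs();print(o['position'],o['width'])
n=np.array([.4565,-.1388,.046]);ey=np.array([.015,1,0]);
for X in [n,n-.112*ey+[0,0,.038],n-.048*ey+[0,0,.017],n-.074*ey+[0,0,.075]]:
    cv2.drawMarker(im,tuple(np.int32(np.round(proj(c,X)))),(0,255,0),cv2.MARKER_CROSS,8,1)
g=[proj(c,n+[.03*np.cos(t),.03*np.sin(t),.013]) for t in np.linspace(0,6.28,60)]
cv2.polylines(im,[np.int32(np.round(g))],True,(0,255,0),1)
cv2.imwrite('pics/w5o.png',im)"
```

```text
[ 0.45732049 -0.14020408  0.19599841] 0.0855398487437611
```

View pics/w5o.png

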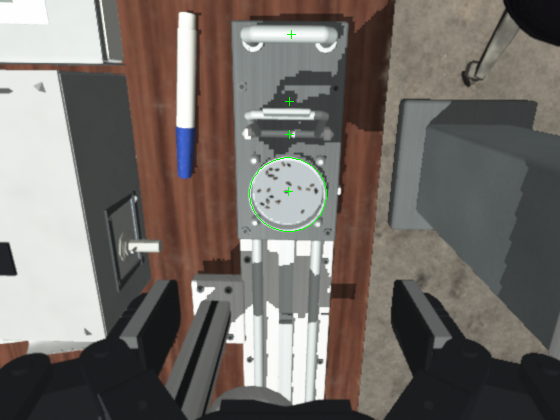

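The dish sits inside its four pins and my predicted circle matches the rim. Next I close the bail by pushing it forward from behind with closed fingers.

Request:
play_rows([
  {"gripper": 255, "slide": [40, 2, 0], "spin": 0},
  {"gripper": 255, "slide": [80, 3, 0], "spin": 0},
  {"gripper": 255, "slide": [99, 4, 0], "spin": 0},
  {"gripper": 255, "slide": [99, 4, 0], "spin": 0},
  {"gripper": 255, "slide": [99, 4, 0], "spin": 0},
  {"gripper": 255, "slide": [99, 4, 30], "spin": 0},
  {"gripper": 255, "slide": [99, 4, 60], "spin": 0},
  {"gripper": 255, "slide": [99, 4, 88], "spin": 0},
  {"gripper": 255, "slide": [99, 4, 97], "spin": 0},
  {"gripper": 255, "slide": [99, 4, 97], "spin": 0},
])

```text
t: 12.4
position: [0.4555, -0.2374, 0.0975]
ee_rot: [[0.008, -1.0, 0.02], [-1.0, -0.008, 0.008], [-0.007, -0.02, -1.0]]
force: [-0.3, -0.3, 0.7]
width: -0.0002
```

```bash
python3 -c "
from h import *
o=bot.get_obs();print(o['position'],o['width'],o['force'])
print(rel((.456,-.1523,.096)))"
```

```text
[ 0.45554763 -0.23736163  0.09746386] -0.0001927577374544372 [-0.34176544 -0.30416553  0.71769049]
[-85.   -1.1   2.1]
```

Request:
play_rows([
  {"gripper": 255, "slide": [-10, 0, 0], "spin": 0},
  {"gripper": 255, "slide": [-20, 0, 0], "spin": 0},
  {"gripper": 255, "slide": [-30, 0, 0], "spin": 0},
  {"gripper": 255, "slide": [-40, 0, 0], "spin": 0},
  {"gripper": 255, "slide": [-50, 0, 1], "spin": 0},
  {"gripper": 255, "slide": [-60, -1, 1], "spin": 0},
  {"gripper": 255, "slide": [-70, -1, 2], "spin": 0},
  {"gripper": 255, "slide": [-78, -1, 2], "spin": 0},
  {"gripper": 255, "slide": [-85, -1, 2], "spin": 0},
  {"gripper": 255, "slide": [-85, -1, 2], "spin": 0},
])

```text
t: 13.4
position: [0.4558, -0.1515, 0.0961]
ee_rot: [[0.009, -1.0, 0.02], [-1.0, -0.009, 0.008], [-0.008, -0.02, -1.0]]
force: [-0.8, -0.6, -0.1]
width: -0.0001
```

```bash
python3 -c "
from h import *
print(rel((.456,-.1523,.125)),rel((.456,-.1268,.13)),rel((.456,-.1268,.068)))"
```

```text
[  0.6  -0.8 -28.9] [-25.   -1.1 -33.7] [-24.5   0.1  28.3]
```

Request:
play_rows([
  {"gripper": 255, "slide": [2, -1, -15], "spin": 0},
  {"gripper": 255, "slide": [2, -1, -32], "spin": 0},
  {"gripper": 255, "slide": [-12, -1, -33], "spin": 0},
  {"gripper": 255, "slide": [-24, -1, -33], "spin": 0},
  {"gripper": 255, "slide": [-24, -1, -20], "spin": 0},
  {"gripper": 255, "slide": [-24, 0, -8], "spin": 0},
  {"gripper": 255, "slide": [-25, 0, 5], "spin": 0},
  {"gripper": 255, "slide": [-25, 0, 15], "spin": 0},
  {"gripper": 255, "slide": [-25, 0, 22], "spin": 0},
  {"gripper": 255, "slide": [-25, 0, 26], "spin": 0},
])

```text
t: 14.4
position: [0.4557, -0.1259, 0.0695]
ee_rot: [[0.009, -1.0, 0.019], [-1.0, -0.009, 0.008], [-0.008, -0.019, -1.0]]
force: [0.6, 0.0, -0.4]
width: -0.0003
```

Request:
play_rows([
  {"gripper": 255, "slide": [0, 0, 1], "spin": 0},
  {"gripper": 255, "slide": [0, 0, 2], "spin": 0},
  {"gripper": 255, "slide": [0, 0, 3], "spin": 0},
  {"gripper": 255, "slide": [0, 0, 4], "spin": 0},
  {"gripper": 255, "slide": [0, 0, 5], "spin": 0},
  {"gripper": 255, "slide": [0, 0, 5], "spin": 0},
  {"gripper": 255, "slide": [0, 0, 5], "spin": 0},
  {"gripper": 255, "slide": [0, 0, 5], "spin": 0},
  {"gripper": 255, "slide": [0, 0, 5], "spin": 0},
  {"gripper": 255, "slide": [0, 0, 5], "spin": 0},
])

```text
t: 15.4
position: [0.4561, -0.126, 0.0649]
ee_rot: [[0.009, -1.0, 0.02], [-1.0, -0.009, 0.008], [-0.008, -0.02, -1.0]]
force: [-2.0, -0.5, 8.5]
width: -0.0002
```

Request:
play_rows([
  {"gripper": 255, "slide": [0, 0, -30], "spin": 0},
  {"gripper": 255, "slide": [20, 0, -75], "spin": 0},
  {"gripper": 255, "slide": [60, 2, -100], "spin": 0},
  {"gripper": 255, "slide": [105, 4, -105], "spin": 0},
  {"gripper": 255, "slide": [150, 5, -105], "spin": 0},
  {"gripper": 255, "slide": [150, 5, -105], "spin": 0},
  {"gripper": 255, "slide": [150, 5, -105], "spin": 0},
  {"gripper": 255, "slide": [150, 5, -105], "spin": 0},
  {"gripper": 255, "slide": [150, 5, -105], "spin": 0},
  {"gripper": 255, "slide": [150, 5, -105], "spin": 0},
])

```text
t: 16.4
position: [0.4505, -0.2759, 0.1686]
ee_rot: [[0.01, -1.0, 0.019], [-1.0, -0.01, 0.008], [-0.008, -0.019, -1.0]]
force: [-0.8, 0.3, -0.2]
width: -0.0005
```

```bash
python3 -c "
from h import *
a,c=shot('wrist','w6');print(bot.get_obs()['position']);b,_=shot('top','t6');s,_=shot('scene','s6')
o=np.zeros((600,800,3),np.uint8)
o[:280,:373]=cv2.resize(a,(373,280))
o[:280,380:800]=cv2.resize(s[190:310,240:420],(420,280),interpolation=cv2.INTER_CUBIC)
o[285:600]=cv2.resize(b[205:284,180:380],(800,315),interpolation=cv2.INTER_CUBIC)
cv2.imwrite('pics/c6.png',o)
print(rel((.4545,-.2768,.068)))"
```

```text
[ 0.4505056  -0.27602219  0.16863653]
[  1.3  -2.  100.7]
```

View pics/c6.png

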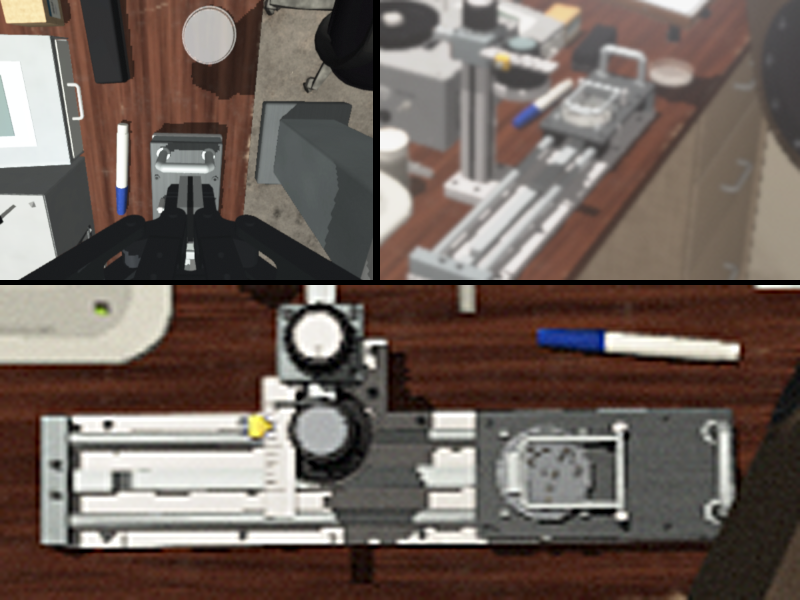

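The bail lies flat over the dish in both the top and scene views. Next I go behind the handle and push.

Request:
play_rows([
  {"gripper": 255, "slide": [1, -2, 40], "spin": 0},
  {"gripper": 255, "slide": [1, -2, 75], "spin": 0},
  {"gripper": 255, "slide": [1, -2, 95], "spin": 0},
  {"gripper": 255, "slide": [1, -2, 100], "spin": 0},
  {"gripper": 255, "slide": [1, -2, 100], "spin": 0},
  {"gripper": 255, "slide": [-3, -2, 100], "spin": 0},
  {"gripper": 255, "slide": [-6, -2, 100], "spin": 0},
  {"gripper": 255, "slide": [-9, -2, 100], "spin": 0},
  {"gripper": 255, "slide": [-12, -2, 100], "spin": 0},
  {"gripper": 255, "slide": [-15, -2, 100], "spin": 0},
])

```text
t: 17.55
position: [0.4549, -0.2614, 0.0696]
ee_rot: [[0.01, -1.0, 0.021], [-1.0, -0.01, 0.006], [-0.006, -0.021, -1.0]]
force: [-2.6, -7.6, 2.4]
width: -0.0001
```

```bash
python3 -c "
from h import *
o=bot.get_obs();print(o['position'],o['force'])
print(rel((.4562,-.1468,.068)),rel((.4562,-.1288,.068)))"
```

```text
[ 0.45492784 -0.26139511  0.06961007] [-2.57854986 -7.58086986  2.4301663 ]
[-114.6   -2.4    2.3] [-132.6   -2.6    2.4]
```

Request:
play_rows([
  {"gripper": 255, "slide": [-6, 0, 0], "spin": 0},
  {"gripper": 255, "slide": [-14, 0, 0], "spin": 0},
  {"gripper": 255, "slide": [-24, 0, 0], "spin": 0},
  {"gripper": 255, "slide": [-36, -1, 0], "spin": 0},
  {"gripper": 255, "slide": [-48, -1, 0], "spin": 0},
  {"gripper": 255, "slide": [-60, -1, 1], "spin": 0},
  {"gripper": 255, "slide": [-72, -1, 1], "spin": 0},
  {"gripper": 255, "slide": [-84, -2, 1], "spin": 0},
  {"gripper": 255, "slide": [-94, -2, 1], "spin": 0},
  {"gripper": 255, "slide": [-102, -2, 1], "spin": 0},
])

```text
t: 18.55
position: [0.4562, -0.159, 0.0696]
ee_rot: [[0.011, -1.0, 0.022], [-1.0, -0.011, 0.005], [-0.005, -0.022, -1.0]]
force: [-0.8, -4.5, -1.3]
width: -0.0001
```

Request:
play_rows([
  {"gripper": 255, "slide": [-3, 0, 0], "spin": 0},
  {"gripper": 255, "slide": [-6, 0, 0], "spin": 0},
  {"gripper": 255, "slide": [-9, 0, 0], "spin": 0},
  {"gripper": 255, "slide": [-11, 0, 0], "spin": 0},
  {"gripper": 255, "slide": [-13, 0, 0], "spin": 0},
  {"gripper": 255, "slide": [-15, 0, 0], "spin": 0},
  {"gripper": 255, "slide": [-16, 0, 0], "spin": 0},
  {"gripper": 255, "slide": [-17, 0, 0], "spin": 0},
  {"gripper": 255, "slide": [-17, 0, 0], "spin": 0},
  {"gripper": 255, "slide": [-17, 0, 0], "spin": 0},
])

```text
t: 19.55
position: [0.4559, -0.1419, 0.0697]
ee_rot: [[0.011, -1.0, 0.022], [-1.0, -0.011, 0.006], [-0.005, -0.022, -1.0]]
force: [1.4, -0.9, 0.3]
width: 0.0001
```

```bash
python3 -c "
from h import *
b,_=shot('top','t7');o=bot.get_obs();print(o['position'],o['force'])
# track carrier: template of handle/deck edge between t6 and t7 not possible under arm; check deck front edge
g0=cv2.cvtColor(cv2.imread('pics/t6.png'),cv2.COLOR_BGR2GRAY);g=cv2.cvtColor(b,cv2.COLOR_BGR2GRAY)
print(g0[268,180:330].tolist());print(g[268,180:330].tolist())
c=cam('top')
for s in(0,.12,.13,.14,.15):print(s,proj(c,(.416,-.1388+.045+s,.046)),proj(c,(.475,-.1388+.045+s,.046)))"
```

```text
[ 0.45586785 -0.14193707  0.06965228] [-0.18128334 -0.38159951  0.68225734]
[41, 41, 37, 36, 41, 39, 39, 38, 44, 29, 141, 198, 186, 178, 174, 188, 136, 16, 69, 76, 190, 251, 238, 243, 245, 174, 68, 91, 208, 254, 181, 167, 246, 239, 237, 239, 237, 239, 240, 240, 240, 240, 238, 240, 240, 242, 243, 240, 240, 241, 242, 241, 240, 242, 241, 241, 242, 242, 247, 206, 76, 161, 241, 245, 241, 242, 242, 241, 242, 243, 242, 242, 241, 241, 242, 240, 240, 239, 239, 241, 240, 242, 191, 123, 223, 202, 77, 86, 88, 95, 91, 87, 111, 130, 107, 89, 90, 90, 85, 105, 121, 112, 193, 254, 203, 87, 180, 243, 233, 231, 235, 241, 236, 236, 234, 238, 234, 235, 224, 158, 121, 97, 57, 58, 60, 62, 59, 57, 51, 62, 55, 64, 61, 67, 57, 104, 156, 123, 56, 59, 57, 58, 59, 56, 59, 64, 46, 55, 56, 56]
[39, 39, 39, 38, 38, 37, 35, 41, 32, 31, 135, 189, 174, 170, 169, 183, 135, 16, 55, 75, 187, 245, 236, 241, 235, 168, 65, 89, 203, 255, 174, 160, 242, 237, 236, 234, 236, 234, 236, 239, 235, 236, 236, 237, 237, 238, 237, 236, 239, 238, 237, 238, 238, 239, 235, 238, 238, 238, 246, 200, 73, 151, 233, 241, 235, 239, 240, 239, 238, 239, 244, 217, 138, 106, 101, 94, 94, 101, 98, 99, 90, 93, 65, 24, 42, 42, 46, 46, 37, 62, 96, 87, 83, 82, 83, 81, 84, 76, 82, 76, 73, 78, 73, 71, 61, 47, 20, 24, 51, 67, 72, 67, 66, 66, 62, 65, 66, 68, 64, 62, 62, 63, 66, 41, 13, 54, 77, 73, 66, 68, 65, 67, 63, 61, 63, 65, 56, 53, 58, 53, 50, 48, 51, 46, 40, 41, 45, 46, 47, 48]
0 [298.90357108 267.70725626] [298.35877111 245.07556898]
0.12 [252.91907452 268.53113513] [252.63712479 245.91616575]
0.13 [249.09098412 268.59972092] [248.83089358 245.98614367]
0.14 [245.26350088 268.66829582] [245.02526263 246.05611055]
0.15 [241.43662467 268.73685986] [241.22023179 246.1260664 ]
```

The deck's front edge moved from column ≈299.5 to 252, so the carrier is at about 0.124–0.125 m, which agrees with the TCP estimate. About 14 mm remains.

Request:
play_rows([
  {"gripper": 255, "slide": [-2, 0, 0], "spin": 0},
  {"gripper": 255, "slide": [-4, 0, 0], "spin": 0},
  {"gripper": 255, "slide": [-6, 0, 0], "spin": 0},
  {"gripper": 255, "slide": [-8, 0, 0], "spin": 0},
  {"gripper": 255, "slide": [-10, 0, 0], "spin": 0},
  {"gripper": 255, "slide": [-11, 0, 0], "spin": 0},
  {"gripper": 255, "slide": [-12, 0, 0], "spin": 0},
  {"gripper": 255, "slide": [-13, 0, 0], "spin": 0},
  {"gripper": 255, "slide": [-14, 0, 0], "spin": 0},
  {"gripper": 255, "slide": [-14, 0, 0], "spin": 0},
])

```text
t: 20.6
position: [0.4554, -0.1277, 0.0696]
ee_rot: [[0.011, -1.0, 0.021], [-1.0, -0.011, 0.006], [-0.006, -0.021, -1.0]]
force: [-0.2, 0.2, -0.5]
width: -0.0004
```

```bash
python3 -c "
from h import *
b,_=shot('top','t8');o=bot.get_obs();print(o['position'],o['force'])
g=cv2.cvtColor(b,cv2.COLOR_BGR2GRAY)
for r in(260,266,268):print(g[r,225:265].tolist())"
```

```text
[ 0.4554655  -0.12775739  0.06966773] [-1.16359789 -0.36313553 -1.08026778]
[230, 231, 231, 231, 231, 230, 230, 229, 229, 229, 230, 229, 230, 227, 230, 230, 227, 226, 230, 233, 204, 200, 231, 228, 226, 224, 229, 242, 205, 105, 111, 164, 192, 184, 215, 159, 49, 56, 65, 58]
[107, 109, 108, 109, 110, 109, 111, 112, 107, 113, 107, 114, 115, 117, 105, 62, 80, 110, 108, 117, 93, 79, 79, 51, 62, 96, 102, 95, 99, 99, 99, 94, 94, 98, 96, 100, 102, 77, 31, 29]
[234, 237, 236, 236, 238, 236, 237, 238, 237, 237, 240, 238, 238, 247, 195, 69, 152, 233, 243, 242, 223, 144, 108, 121, 110, 96, 94, 96, 95, 101, 97, 89, 93, 91, 86, 85, 98, 80, 34, 36]
```

The deck edge moved 6 px more, giving about 0.1396 m, with zero contact force, so the carrier has dropped into the detent. Now I back off, rise and rotate toward the knob.

Request:
play_rows([
  {"gripper": 255, "slide": [10, 0, 0], "spin": 0},
  {"gripper": 255, "slide": [30, 0, -10], "spin": 0},
  {"gripper": 255, "slide": [50, 0, -50], "spin": 0},
  {"gripper": 255, "slide": [50, 0, -95], "spin": -0.149},
  {"gripper": 255, "slide": [50, 0, -140], "spin": -0.298},
  {"gripper": 255, "slide": [50, 0, -185], "spin": -0.447},
  {"gripper": 0, "slide": [50, 0, -230], "spin": -0.596},
  {"gripper": 0, "slide": [50, 0, -250], "spin": -0.745},
  {"gripper": 0, "slide": [50, 0, -250], "spin": -0.894},
  {"gripper": 0, "slide": [50, 0, -250], "spin": -1.043},
])

```text
t: 21.65
position: [0.4507, -0.18, 0.3203]
ee_rot: [[0.872, -0.489, 0.023], [-0.489, -0.872, 0.005], [0.018, -0.015, -1.0]]
force: [0.4, 0.9, -1.0]
width: 0.0581
```

Request:
play_rows([
  {"gripper": 0, "slide": [0, 0, 0], "spin": -0.149},
  {"gripper": 0, "slide": [0, 0, 0], "spin": -0.298},
  {"gripper": 0, "slide": [0, 0, 0], "spin": -0.447},
  {"gripper": 0, "slide": [0, 0, 0], "spin": -0.596},
  {"gripper": 0, "slide": [0, 0, 0], "spin": -0.745},
  {"gripper": 0, "slide": [0, 0, 0], "spin": -0.894},
  {"gripper": 0, "slide": [0, 0, 0], "spin": -1.043},
  {"gripper": 0, "slide": [0, 0, 0], "spin": -1.192},
  {"gripper": 0, "slide": [0, 0, 0], "spin": -1.341},
  {"gripper": 0, "slide": [0, 0, 0], "spin": -1.49},
])

```text
t: 22.65
position: [0.4505, -0.1805, 0.3203]
ee_rot: [[0.553, 0.833, 0.023], [0.833, -0.553, 0.005], [0.017, 0.016, -1.0]]
force: [0.8, 1.0, 0.1]
width: 0.0857
```

```bash
python3 -c "
from h import *
o=bot.get_obs();print(o['position'],o['joint_positions'])
rows([(.52,-.003,.32,178)])"
```

```text
[ 0.45046148 -0.18054272  0.32030838] [-26.05350322   8.3882418  106.42340778   0.91647969  64.15325953
   7.12566576]
15 rows az0 56.44
([12.0, -3.0, 0.0], np.float64(-0.141))
([25.0, -5.0, 0.0], np.float64(-0.283))
([37.0, -8.0, 1.0], np.float64(-0.424))
([50.0, -11.0, 1.0], np.float64(-0.566))
([62.0, -13.0, 1.0], np.float64(-0.707))
([75.0, -16.0, 1.0], np.float64(-0.849))
([87.0, -19.0, 1.0], np.float64(-0.99))
([99.0, -21.0, 1.0], np.float64(-1.132))
([112.0, -24.0, 2.0], np.float64(-1.273))
([124.0, -27.0, 2.0], np.float64(-1.414))
([137.0, -30.0, 2.0], np.float64(-1.556))
([149.0, -32.0, 2.0], np.float64(-1.697))
([162.0, -35.0, 2.0], np.float64(-1.839))
([174.0, -38.0, 3.0], np.float64(-1.98))
([186.0, -40.0, 3.0], np.float64(-2.122))
```

Request:
play_rows([
  {"gripper": 0, "slide": [19, -4, 0], "spin": -0.149},
  {"gripper": 0, "slide": [38, -8, 2], "spin": -0.298},
  {"gripper": 0, "slide": [57, -12, 4], "spin": -0.447},
  {"gripper": 0, "slide": [76, -16, 6], "spin": -0.596},
  {"gripper": 0, "slide": [95, -20, 8], "spin": -0.745},
  {"gripper": 0, "slide": [114, -24, 10], "spin": -0.894},
  {"gripper": 0, "slide": [135, -28, 14], "spin": -1.043},
  {"gripper": 0, "slide": [155, -33, 18], "spin": -1.192},
  {"gripper": 0, "slide": [175, -37, 22], "spin": -1.341},
  {"gripper": 0, "slide": [186, -40, 25], "spin": -1.49},
])

```text
t: 23.65
position: [0.521, -0.0027, 0.2975]
ee_rot: [[-0.79, 0.613, 0.022], [0.613, 0.79, 0.005], [-0.014, 0.018, -1.0]]
force: [-0.1, -0.1, 0.1]
width: 0.0852
```

```bash
python3 -c "
from h import *
im,c=shot('wrist','w9');o=bot.get_obs();print(o['position'],o['ee_rot'].round(3))
q=[proj(c,p) for p in [(.529,-.0005,.231),(.4807,.0304,.19)]];print(q)
u,v=np.int32(q[1]);print(u,v)
M=cv2.resize(im[:300,130:470],(680,600),interpolation=cv2.INTER_CUBIC);cv2.imwrite('pics/c9.png',M)"
```

```text
[ 0.52106585 -0.00185574  0.29708161] [[-0.796  0.605  0.022]
 [ 0.605  0.796  0.006]
 [-0.014  0.018 -1.   ]]
[array([295.98301962, 232.8776563 ]), array([286.05387817, 128.92477261])]
286 128
```

View pics/c9.png

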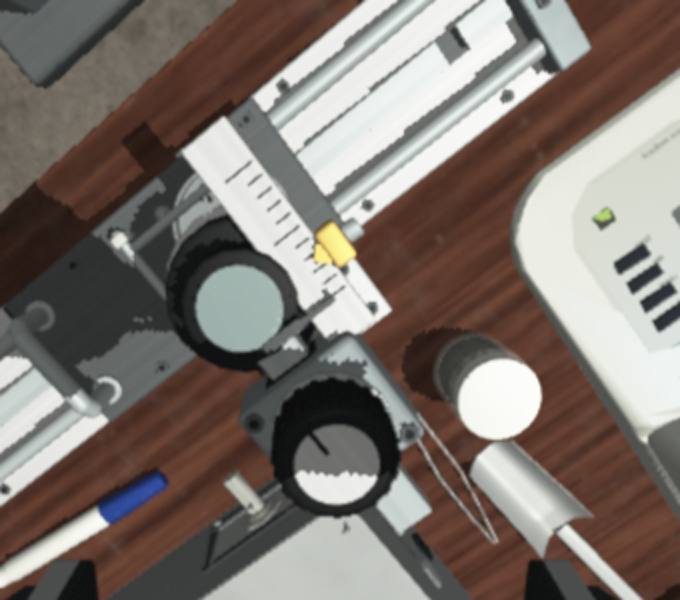

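The view is clear. The nose tip is near crop (315,259), the pointer tip near (331,297), and the knob's top centre near (337,463).

```bash
python3 -c "
from h import *
c=load('w9');im=cv2.imread('pics/w9.png')
n=back(c,(315/2+130,259/2),.191);p=back(c,(331/2+130,297/2),.191);k=back(c,(337/2+130,463/2),.231)
print(n,p,p-n,k)
cv2.imwrite('pics/c10.png',cv2.resize(im[110:175,255:335],(800,650)[:2] if 0 else (738,600),interpolation=cv2.INTER_CUBIC))
print(rel((k[0],k[1],.25)),rel((k[0],k[1],.206)))"
```

```text
[0.48146722 0.03098565 0.191     ] [0.49471771 0.02751801 0.191     ] [ 1.32504909e-02 -3.46764897e-03  2.77555756e-17] [0.52922561 0.00125347 0.231     ]
[-4.   6.6 47.3] [-3.3  5.8 91.3]
```

View pics/c10.png

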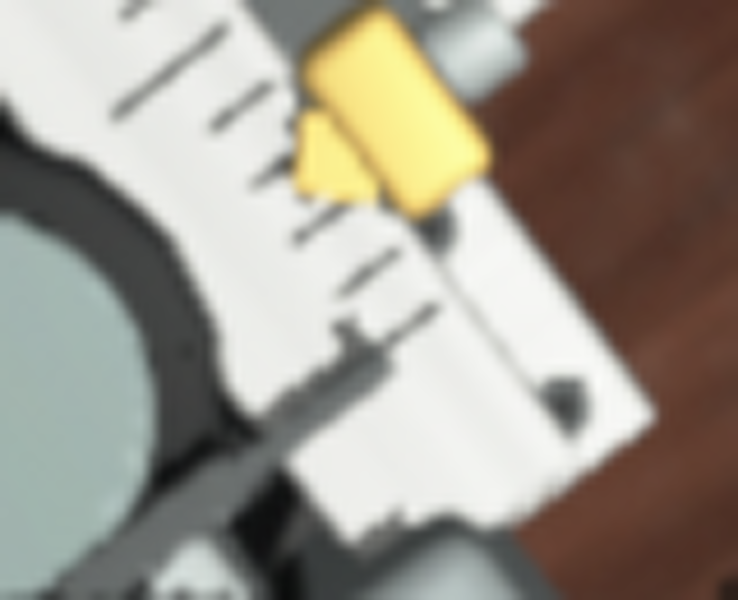

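```bash
python3 -c "
from h import *
c=load('w9')
f=lambda a:(255+a[0]/9.225,110+a[1]/9.225)
n=back(c,f((297,191)),.191)
for a in[(372,352),(372,360),(315,408)]:
  p=back(c,f(a),.191);d=p-n;print(p,n,d,d@[1,-.015,0])
print(bot.get_obs()['joint_positions'][5])"
```

```text
[0.49446191 0.02756556 0.191     ] [0.48196362 0.0303469  0.191     ] [ 0.0124983  -0.00278134  0.        ] 0.01254001639040566
[0.49492624 0.02721135 0.191     ] [0.48196362 0.0303469  0.191     ] [ 0.01296263 -0.00313555  0.        ] 0.013009659495430613
[0.49515736 0.0217928  0.191     ] [0.48196362 0.0303469  0.191     ] [ 0.01319374 -0.0085541   0.        ] 0.013322056276772914
-56.80819125193353
```

Request:
play_rows([
  {"gripper": 0, "slide": [-4, 6, 30], "spin": 0},
  {"gripper": 0, "slide": [-4, 6, 60], "spin": 0},
  {"gripper": 0, "slide": [-4, 6, 80], "spin": 0},
  {"gripper": 0, "slide": [-3, 6, 88], "spin": 0},
  {"gripper": 0, "slide": [-3, 6, 90], "spin": 0},
  {"gripper": 0, "slide": [-3, 6, 90], "spin": 0},
  {"gripper": 255, "slide": [-3, 6, 90], "spin": 0},
  {"gripper": 255, "slide": [-3, 6, 90], "spin": 0},
  {"gripper": 255, "slide": [-3, 6, 90], "spin": 0},
  {"gripper": 255, "slide": [-3, 6, 90], "spin": 0},
], grip_force=30)

```text
t: 24.7
position: [0.5297, 0.002, 0.2081]
ee_rot: [[-0.796, 0.605, 0.024], [0.605, 0.796, 0.006], [-0.015, 0.019, -1.0]]
force: [1.2, 3.4, 8.4]
width: 0.038
```

```bash
python3 -c "
from h import *
o=bot.get_obs();print(o['position'],o['width'],o['force'],o['moment'])
im,c=shot('wrist','w11')"
```

```text
[0.52970574 0.00201519 0.2081365 ] 0.037999039888243824 [1.15637851 3.43320945 8.38200461] [ 0.53936051 -0.23807664  0.05696448]
```

Request:
play_rows([
  {"gripper": 255, "slide": [0, 0, 0], "spin": 0.14},
  {"gripper": 255, "slide": [0, 0, 0], "spin": 0.28},
  {"gripper": 255, "slide": [0, 0, 0], "spin": 0.42},
  {"gripper": 255, "slide": [0, 0, 0], "spin": 0.56},
  {"gripper": 255, "slide": [0, 0, 0], "spin": 0.7},
  {"gripper": 255, "slide": [0, 0, 0], "spin": 0.84},
  {"gripper": 255, "slide": [0, 0, 0], "spin": 0.98},
  {"gripper": 255, "slide": [0, 0, 0], "spin": 1.12},
  {"gripper": 255, "slide": [0, 0, 0], "spin": 1.26},
  {"gripper": 255, "slide": [0, 0, 0], "spin": 1.3},
])

```text
t: 25.75
position: [0.5306, 0.0022, 0.2084]
ee_rot: [[0.375, 0.927, 0.026], [0.927, -0.375, 0.006], [0.016, 0.021, -1.0]]
force: [6.0, 3.1, -5.6]
width: 0.0378
```

Request:
play_rows([
  {"gripper": 255, "slide": [0, 0, 0], "spin": 0},
  {"gripper": 255, "slide": [0, 0, 0], "spin": 0},
  {"gripper": 100, "slide": [0, 0, 0], "spin": 0},
  {"gripper": 0, "slide": [0, 0, 0], "spin": 0},
  {"gripper": 0, "slide": [0, 0, 0], "spin": 0},
  {"gripper": 0, "slide": [0, 0, -15], "spin": 0},
  {"gripper": 0, "slide": [0, 0, -40], "spin": 0},
  {"gripper": 0, "slide": [0, 0, -70], "spin": 0},
  {"gripper": 0, "slide": [0, 0, -90], "spin": 0},
  {"gripper": 0, "slide": [0, 0, -90], "spin": 0},
])

```text
t: 26.75
position: [0.5297, 0.0015, 0.3012]
ee_rot: [[0.375, 0.927, 0.03], [0.927, -0.375, 0.006], [0.017, 0.026, -1.0]]
force: [-0.1, -0.3, -0.1]
width: 0.0854
```

```bash
python3 -c "
from h import *
im,c=shot('wrist','w12');o=bot.get_obs();print(o['position'],o['ee_rot'].round(3),o['joint_positions'][5])
n=(.482,.0303,.191);u,v=proj(c,n);print(u,v)
t,_=shot('top','t12');s,_=shot('scene','s12')
x0=int(u)-33;y0=int(v)-25
o=np.zeros((600,800,3),np.uint8)
y0=max(y0,0);w=im[y0:y0+50,x0:x0+67];o[:600]=cv2.resize(w,(800,600),interpolation=cv2.INTER_CUBIC)
o[400:600,500:800]=cv2.resize(t[200:285,215:342],(300,200));print(x0,y0)
cv2.circle(o,(int((u-x0)*800/67),int((v-y0)*12)),4,(0,0,255),1)
cv2.imwrite('pics/c12.png',o)"
```

```text
[0.52894115 0.00157638 0.29955997] [[ 0.375  0.927  0.028]
 [ 0.927 -0.375  0.006]
 [ 0.016  0.024 -1.   ]] 18.36967939771689
204.02321362574006 194.3981976447845
171 169
```

View pics/c12.png

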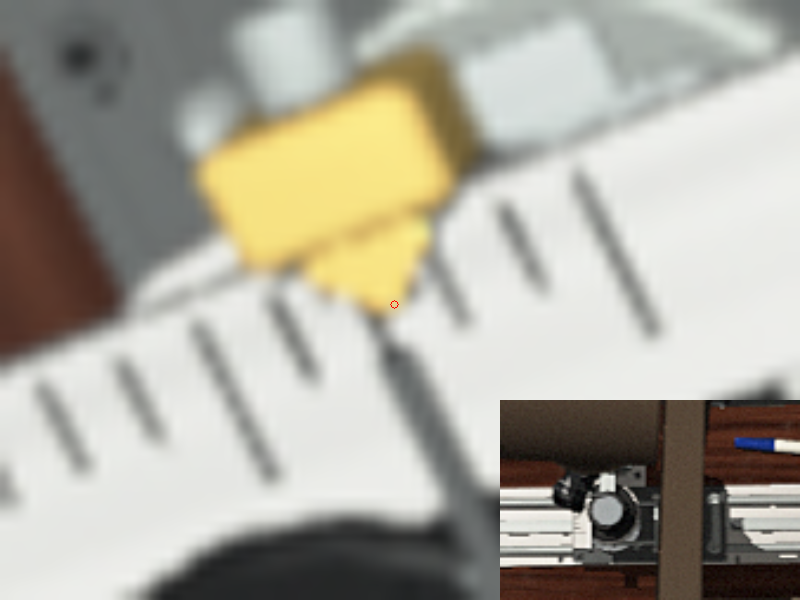

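The pointer tip, about (377,322), sits at the nose apex, about (385,315). That offset is about 0.5 mm at ~18 px/mm. A final numeric check of carrier and bail follows before handing in.

```bash
python3 -c "
from h import *
g=cv2.cvtColor(cv2.imread('pics/t12.png'),cv2.COLOR_BGR2GRAY);h=cv2.cvtColor(cv2.imread('pics/t8.png'),cv2.COLOR_BGR2GRAY)
print(h[268,240:252].tolist());print(g[268,240:252].tolist())
c=load('w12');s=lambda a:(171+a[0]*67/800,169+a[1]/12)
d=back(c,s((377,322)),.191)-back(c,s((385,315)),.191);print('pointer-nose x',d@[1,-.015,0]*1000)
print(bot.get_obs()['force'])
bot.sign_off()"
```

```text
[69, 152, 233, 243, 242, 223, 144, 108, 121, 110, 96, 94]
[63, 158, 236, 243, 244, 220, 146, 110, 119, 110, 103, 98]
pointer-nose x -0.6195046045074123
[-0.16989993 -0.36253245 -0.05378871]
the job is handed in; nothing more can be done
```

I carried out all four steps and handed the job in at about 27 s of the 72 s allowed. The sign-off gives no verdict, so the results below are my own measurements.

1. **Dish:** the seed dish, which was on the left of the rail, went into the nest. The camera showed it seated between its four pins.
2. **Bail:** I swung it over with closed fingers and pressed it down onto its stop with 8.5 N. The pictures showed it lying flat over the dish.
3. **Carrier:** I pushed it by the handle to about 0.1396 m, where the contact force fell to zero, so it should be in the detent. Its edge was unchanged in the last top view, after the knob was turned.
4. **Lens arm:** I turned the knob 1.30 rad. The pointer then measured about 0.6 mm from the index nose, and the tab was within about 1 mm of its starting position.

At hand-in the open gripper was clear above the knob with no contact force. I did not re-check the bail or dish close up after pushing the carrier, or measure the other things on the desk at the end. No check failed. The only oddity was the finger opening reading about 2 mm smaller than the dish and knob diameters given.

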